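# Return the cleaned spanners to their holders

### The arm

A 6-joint arm with a two-finger parallel gripper is mounted at the origin on a cart in front of the work surface, level with it; the furniture and walls round the work are solid. World frame = base frame: x ahead of the robot, y to its left, z up, the work surface at z = 0. Lengths are in m, angles in degrees, forces in N, time in s.
With the tool pointing down it reaches from about 0.275 to 0.775 m from the base axis. Payload 14.6 kg.
Tool frame: the origin (TCP) lies between the finger pads; the fingertips stand 19 mm ahead of it and the grasp point (between the pads) is the TCP; z points along the fingers, y is the line along which they close (so a half turn about z gives the same grasp; the last joint's range is limited). The gripper opens to 85 mm and grips with 20 to 120 N. Pads are 22 mm wide; open, the fingers measure 114 mm over their backs; the gripper's body (76 mm by 85 mm) begins 54 mm behind the grasp point. The pads swing forward as they close: fully open they stand 13 mm farther back than shut.
Start: joints at [59.8, 15.075, -2.767, 72.158, 0, 81.102], TCP at [0.191, 0.489, 0.25] pointing down, gripper open.
Joint ranges: [-151.79, 151.79], [-50.71, 97.33], [-67.44, 78.34], [-121.81, 120.89], [-77.56, 73.72], [-180, 180]. Speed limits (degrees/s): [108.29, 108.29, 147.25, 159.86, 180, 180].

### API

Orientations are given as [roll, pitch, yaw] about the fixed x, y, z axes, in that order (R = Rz(yaw) Ry(pitch) Rx(roll)).
In Python, from bench import r gives the robot as it stands.
- The arm moves only by the shell command python3 -m crank 'ROWS' [FORCE]. ROWS is JSON, a list of rows, each an object of numbers: "grip": the finger opening in mm, from 0 to 85.4; "tx", "ty", "tz": the shift along the tool's x, y, z in mm; "spin": the turn about the tool's z in rad. In form: [{"grip": .., "tx": .., "ty": .., "tz": .., "spin": ..}, ...]. A call has 1 to 10 rows; each row shifts and turns the commanded pose from where the row before left it, along the tool's axes as they then stand; what a row does not reach is not made up. A row lasts 1/10 s, in which the tool goes at most 50 mm and 8.59 degrees, less where a joint would pass 70% of its speed; a pose out of reach is approached as far as the arm can. A call is refused whole if a number of a shift passes 50 or a number of a turn 0.15, either way. A call with a gripper value outside its range is refused whole. The fingers move at their own pace and stop on an object; FORCE is the grip in N (left out, the last holds). Time passes only in rows, so rows that do not move let the fingers close. It gives the time, the measured TCP pose, the force, the opening and the grip force at its end, in the units of the state.
- r.get_state(): the state, without advancing time (a new reading comes with each control period).
- r.grab_frame(name): name is "scene" or "side" or "wrist"; returns a dict with "pixels" (384x512x3 uint8, blue, green, red), "fx", "fy", "cx", "cy" (pixels), "world_to_cam" (4x4, takes a point from world to camera coordinates); the wrist camera has in their place "hand_eye" (4x4, takes a point from camera to tool coordinates, whose origin is the TCP and whose axes are the flange's). Camera axes: x right, y up, looking along -z (the intrinsics and any distortion apply to the point x, -y, -z); pixel columns grow to the right and rows downward; lengths in m; the calibration is good to about 2 mm. A picture is of the moment at which its call begins: read the wrist's pose just before it. There is no depth.
- r.close_job(): hands the job in; it is judged then, once.
Trained networks look in the newest picture that a camera, given by its name, has taken for a name from the list of things; names that differ only in an ending like _2 or _b are one class to them, and where a whole thing is asked for, a point or a joint stands for the part that bears it (a point fixed in the world has none). Each returns a list of dicts, best first, with "p" (0 to 1); they miss things now and then, are a little off and sometimes report something else, mostly with a low value. They report only what shows in the picture. A call takes as long as a camera call. They do not tell look-alikes from the thing itself.
- r.spot_in(camera, thing): "position" ([x, y, z] in m, in the coordinates of the camera as it stood for that picture, good to about 4 mm: the middle of the surface that is visible of it).
- r.outline_of(camera, thing): "pixels" (384x512 bool, what is visible of it).
- r.spot_point(camera, thing): "position" ([x, y, z] in m, in the coordinates of the camera as it stood for that picture, good to about 4 mm: a listed point, or the origin of a listed thing).
The state is a dict: "t": time; "q": joint angles; "qd": joint speeds; "effort": joint torques, N m; "position": TCP position; "eef_rot": TCP orientation; "contact_force": force on the tool from outside, world axes, zero at the start; "moment": the same for the moment, N m; "width": finger opening in m; "finger_force": force on a finger pad.
Only numpy, scipy, OpenCV 4.12 (cv2) and the standard library are available. Lean on these libraries where they do the work, as an engineer would, in place of code of your own. Each camera call takes 0.05 s, during which the arm holds its last target. There are 200 camera calls.

### The job

The four combination spanners have been wiped clean and lie in any order on the wire drip rack. Put them back in the row of grey holders on the black base plate, each in the holder made for its length, lying level and fully home in the notches of both forks with its two heads hanging outside the forks; they may point either way. Lay them in, do not drop them, and let go of them all.

Things in the scene. Friction and masses are not known exactly. Their poses are not given: they have to be found in the camera images.
- spanner_140: shortest of four loose plain steel combination spanners, 139 mm long: flat shaft 9 wide, 5 thick; open-jaw head 22 across at +x, ring head 17 across at -x, 100 clear between the heads, which are 2 to 3 mm thicker than the shaft. Origin: underside of the shaft, midway between the heads, near the balance point; x along the shaft, z up. Grasp across the shaft here
- spanner_170: second shortest of four loose plain steel combination spanners, 171 mm long: flat shaft 10.5 wide, 6 thick; open-jaw head 28 across at +x, ring head 21 across at -x, 122 clear between the heads, which are 2 to 3 mm thicker than the shaft. Origin: underside of the shaft, midway between the heads, near the balance point; x along the shaft, z up. Grasp across the shaft here
- spanner_210: second longest of four loose plain steel combination spanners, 209 mm long: flat shaft 12.5 wide, 7 thick; open-jaw head 36 across at +x, ring head 27 across at -x, 146 clear between the heads, which are 2 to 3 mm thicker than the shaft. Origin: underside of the shaft, midway between the heads, near the balance point; x along the shaft, z up. Grasp across the shaft here
- spanner_250: longest of four loose plain steel combination spanners, 249 mm long: flat shaft 15 wide, 8 thick; open-jaw head 44 across at +x, ring head 33 across at -x, 172 clear between the heads, which are 2 to 3 mm thicker than the shaft. Origin: underside of the shaft, midway between the heads, near the balance point; x along the shaft, z up. Grasp across the shaft here
- holder_140: fixed grey holder for the shortest spanner, one of four 55 mm apart on a black plate: foot 172x50x10 mm, two upright forks 10 thick, outer faces 80 apart, that stand between the spanner's heads. Notches 15 wide at the floor, 37 at the mouth; floor 42, fork tops 64 above the origin (centre of the foot's underside, 6 above the table). x from fork to fork, z up
- holder_170: fixed grey holder for the second shortest spanner, one of four 55 mm apart on a black plate: foot 172x50x10 mm, two upright forks 10 thick, outer faces 102 apart, that stand between the spanner's heads. Notches 16.5 wide at the floor, 38.5 at the mouth; floor 42, fork tops 64 above the origin (centre of the foot's underside, 6 above the table). x from fork to fork, z up
- holder_210: fixed grey holder for the second longest spanner, one of four 55 mm apart on a black plate: foot 172x50x10 mm, two upright forks 10 thick, outer faces 126 apart, that stand between the spanner's heads. Notches 18.5 wide at the floor, 40.5 at the mouth; floor 42, fork tops 64 above the origin (centre of the foot's underside, 6 above the table). x from fork to fork, z up
- holder_250: fixed grey holder for the longest spanner, one of four 55 mm apart on a black plate: foot 172x50x10 mm, two upright forks 10 thick, outer faces 152 apart, that stand between the spanner's heads. Notches 21 wide at the floor, 43 at the mouth; floor 42, fork tops 64 above the origin (centre of the foot's underside, 6 above the table). x from fork to fork, z up
- drip_rack: fixed wire rack on a dark steel drip tray 176x236x12 mm; the spanners start on it in any order, 55 mm apart along its y, shafts along its x, on two wires at x = -30 and +30 mm, undersides 42 above the table; wire hoops between them rise to 65. Origin: centre of the tray's underside, on the table
Mind the look-alikes: they are no part of the job. What is shaped like the spanner_140 but orange is not meant.

How it is judged (in metres and radians):
At the end, for the whole second after the job is handed in: Each spanner rests released in the holder made for its length: origin within 14 mm along and 8 mm across of the holder's centre and 38 to 47 mm above the holder's origin, shaft within 0.15 rad of the holder's length (either way round) and level within 0.1 rad, at rest (x of spanner_140 in the frame of holder_140 between -0.014 and 0.014 m and y of spanner_140 in the frame of holder_140 between -0.008 and 0.008 m and z of spanner_140 in the frame of holder_140 between 0.038 and 0.047 m and angle between the x axis of spanner_140 and the x axis of holder_140, either way round below 0.15 rad and angle between each of spanner_140, spanner_170, spanner_210, spanner_250's own z axis and vertical below 0.1 rad and linear speed of each of spanner_140, spanner_170, spanner_210, spanner_250 below 0.02 m/s and angular speed of each of spanner_140, spanner_170, spanner_210, spanner_250 below 0.2 rad/s and contact force between each of spanner_140, spanner_170, spanner_210, spanner_250 and the fingers below 0.1 N and x of spanner_170 in the frame of holder_170 between -0.014 and 0.014 m and y of spanner_170 in the frame of holder_170 between -0.008 and 0.008 m and z of spanner_170 in the frame of holder_170 between 0.038 and 0.047 m and angle between the x axis of spanner_170 and the x axis of holder_170, either way round below 0.15 rad and x of spanner_210 in the frame of holder_210 between -0.014 and 0.014 m and y of spanner_210 in the frame of holder_210 between -0.008 and 0.008 m and z of spanner_210 in the frame of holder_210 between 0.038 and 0.047 m and angle between the x axis of spanner_210 and the x axis of holder_210, either way round below 0.15 rad and x of spanner_250 in the frame of holder_250 between -0.014 and 0.014 m and y of spanner_250 in the frame of holder_250 between -0.008 and 0.008 m and z of spanner_250 in the frame of holder_250 between 0.038 and 0.047 m and angle between the x axis of spanner_250 and the x axis of holder_250, either way round below 0.15 rad); the robot touches nothing.
It fails at once if the shortest spanner is dropped or thrown (falls freely faster than 0.8 m/s, as after a drop of more than 30 mm) (linear speed of spanner_140 above 0.8 m/s and contact force between spanner_140 and the fingers below 0.1 N).
It fails at once if the second shortest spanner is dropped or thrown (falls freely faster than 0.8 m/s, as after a drop of more than 30 mm) (linear speed of spanner_170 above 0.8 m/s and contact force between spanner_170 and the fingers below 0.1 N).
It fails at once if the second longest spanner is dropped or thrown (falls freely faster than 0.8 m/s, as after a drop of more than 30 mm) (linear speed of spanner_210 above 0.8 m/s and contact force between spanner_210 and the fingers below 0.1 N).
It fails at once if the longest spanner is dropped or thrown (falls freely faster than 0.8 m/s, as after a drop of more than 30 mm) (linear speed of spanner_250 above 0.8 m/s and contact force between spanner_250 and the fingers below 0.1 N).
It also fails if it takes over 86 s, if anything falls off the work surface, if the arm or the gripper's body presses on something with over 40 N, if the wrist force passes 120 N, or if a joint passes its speed limit or range.

## Working session

There is one attempt and no reset: what is moved stays moved. The work goes in short steps, Python scripts to look and compute and a shell command to move; the robot and the scene stay as the last step left them, time stands still between calls to the robot, and variables do not carry over. Pictures are saved under pics/ and viewed, at most 14 in all, crops included, and the job is handed in when it is done.

```bash
ls; mkdir -p pics; cat > h.py <<'E'
import numpy as np, cv2
from bench import r
from scipy.spatial.transform import Rotation as R
def w(f,p):
    return (np.linalg.inv(np.array(f["world_to_cam"]))@np.append(p,1))[:3]
E
python3 - <<'E'
from h import *
s=r.get_state(); print(s)
for c in ("scene","side"):
    f=r.grab_frame(c); cv2.imwrite(f"pics/{c}0.png",f["pixels"])
    print(c,f["fx"],f["cx"],np.round(f["world_to_cam"],3).tolist(), [k for k in f])
    for t in ["spanner_140","spanner_170","spanner_210","spanner_250","holder_140","holder_170","holder_210","holder_250","drip_rack"]:
        for d in r.spot_point(c,t)[:3]: print(t,np.round(w(f,d["position"]),4),round(d["p"],2))
E
```

```text
pics
{'t': 0.0, 'q': array([ 5.97988410e+01,  1.50985956e+01, -2.80342969e+00,  7.21589326e+01,
       -5.39143014e-04,  8.11019158e+01]), 'qd': array([-0.01741518, -0.05878299,  0.05441787,  0.06395204, -0.05048703,
       -0.06165634]), 'effort': array([-1.17445918e-03, -6.37624240e+01,  3.84559751e+01,  1.38526081e-02,
       -1.32432638e-04,  5.53228767e-05]), 'position': array([0.19061021, 0.48890031, 0.24982939]), 'eef_rot': array([-1.79939692e+02, -8.89614186e-03,  1.58696921e+02]), 'contact_force': array([-0.25868768, -0.20098311, -1.18041879]), 'moment': array([ 0.05158085,  0.05887721, -0.02257459]), 'finger_force': 0.0, 'width': 0.08505667423251692}
scene 421.60609558571986 256.3392605875942 [[0.784, -0.621, 0.011, -0.469], [0.437, 0.564, 0.701, -0.12], [-0.442, -0.545, 0.713, -0.912], [0.0, 0.0, 0.0, 1.0]] ['pixels', 'fx', 'fy', 'cx', 'cy', 'world_to_cam']
spanner_140 [ 0.5417 -0.4176  0.0426] 0.78
spanner_140 [ 0.5521 -0.362   0.0481] 0.68
spanner_140 [ 0.3471 -0.2941  0.0018] 0.64
spanner_170 [ 0.5417 -0.4176  0.0426] 0.78
spanner_170 [ 0.5521 -0.362   0.0481] 0.68
span
[... 1412 characters left out ...]
3
spanner_210 [ 0.537 -0.411  0.042] 0.81
spanner_250 [ 0.5415 -0.2508  0.0386] 0.84
spanner_250 [ 0.5442 -0.3613  0.0439] 0.83
spanner_250 [ 0.537 -0.411  0.042] 0.81
holder_140 [ 0.5421 -0.0113  0.0052] 0.91
holder_140 [ 0.5432 -0.064   0.0052] 0.76
holder_140 [0.5385 0.0434 0.0018] 0.73
holder_170 [ 0.5421 -0.0113  0.0052] 0.91
holder_170 [ 0.5432 -0.064   0.0052] 0.76
holder_170 [0.5385 0.0434 0.0018] 0.73
holder_210 [ 0.5421 -0.0113  0.0052] 0.91
holder_210 [ 0.5432 -0.064   0.0052] 0.76
holder_210 [0.5385 0.0434 0.0018] 0.73
holder_250 [ 0.5421 -0.0113  0.0052] 0.91
holder_250 [ 0.5432 -0.064   0.0052] 0.76
holder_250 [0.5385 0.0434 0.0018] 0.73
drip_rack [ 0.5477 -0.3296 -0.0013] 0.65
```

View pics/scene0.png

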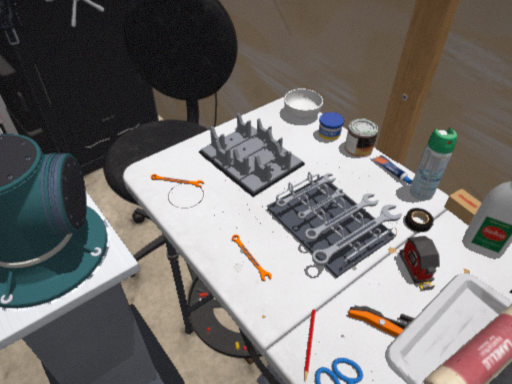

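View pics/side0.png

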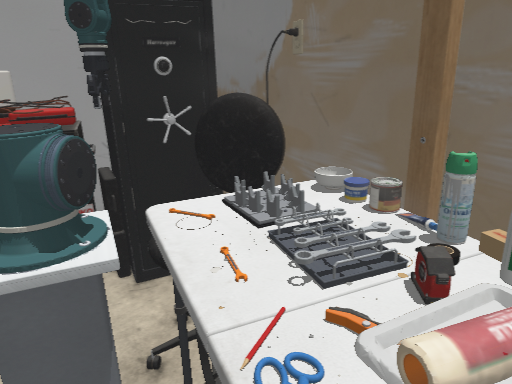

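```bash
cat > g.py <<'E'
from h import *
import itertools
# all spanners/holders: origins and outlines' long extents at known height from two fixed cameras
def ext(f,m,z):
    W=np.array(f["world_to_cam"]); Ri=W[:3,:3].T; o=-Ri@W[:3,3]
    v,u=np.nonzero(m); d=np.c_[(u-f["cx"])/f["fx"],-(v-f["cy"])/f["fy"],-np.ones(len(u))]@Ri.T
    P=o+d*((z-o[2])/d[:,2])[:,None]; return P[:,:2]
if __name__=="__main__":
  for c in ("scene","side"):
    f=r.grab_frame(c)
    for t,z in (("spanner_140",.047),("holder_140",.07)):
        for d in r.spot_point(c,t): print(c,t,"pt",np.round(w(f,d["position"]),4),round(d["p"],2))
        for d in r.outline_of(c,t):
            P=ext(f,d["pixels"],z)
            if len(P)<20: continue
            (x,y),(a,b),an=cv2.minAreaRect((P*1000).astype(np.float32))
            px=f["pixels"][d["pixels"]].mean(0)
            vv,uu=np.nonzero(d["pixels"])
            print(c,t,"ol px",uu.mean().round(),vv.mean().round(),"ctr",round(x,1),round(y,1),"size",round(a),round(b),round(an,1),"bgr",px.round(),round(d["p"],2))
E
python3 g.py
```

```text
scene spanner_140 pt [ 0.5496 -0.3575  0.0461] 0.92
scene spanner_140 pt [ 0.5452 -0.3027  0.043 ] 0.65
scene spanner_140 pt [ 0.5468 -0.2482  0.0466] 0.65
scene spanner_140 pt [ 0.3447  0.0047 -0.0005] 0.59
scene spanner_140 pt [ 0.5399 -0.4168  0.0412] 0.58
scene spanner_140 pt [ 0.3488 -0.2944  0.002 ] 0.58
scene spanner_140 ol px 251.0 258.0 ctr 327.6 -320.4 size 129 21 84.1 bgr [ 66. 124. 201.] 0.86
scene spanner_140 ol px 359.0 233.0 ctr 543.1 -418.6 size 45 245 89.3 bgr [145. 139. 137.] 0.8
scene spanner_140 ol px 340.0 217.0 ctr 551.8 -362.9 size 40 211 88.9 bgr [142. 136. 133.] 0.78
scene spanner_140 ol px 305.0 191.0 ctr 544.0 -251.0 size 27 166 86.5 bgr [137. 131. 128.] 0.67
scene spanner_140 ol px 177.0 180.0 ctr 325.2 -38.5 size 24 128 39.7 bgr [ 69. 120. 194.] 0.65
scene spanner_140 ol px 318.0 205.0 ctr 542.2 -305.9 size 17 133 89.9 bgr [138. 131. 129.] 0.61
scene holder_140 pt [ 0.5419 -0.0116  0.0092] 0.89
scene holder_140 pt [ 0.5545 -0.1273  0.0086] 0.74
scene holder_140 pt [ 0.5505 -0.065   0.0068] 0.59
scene holder_140 pt [0.5374 0.0398 0.0038] 0.58
scene holder_
[... 1109 characters left out ...]
 173 88.8 bgr [131. 130. 127.] 0.54
side spanner_140 ol px 321.0 226.0 ctr 539.9 -309.2 size 32 142 88.9 bgr [131. 129. 125.] 0.53
side holder_140 pt [ 0.5424 -0.0634  0.0062] 0.95
side holder_140 pt [ 0.5452 -0.1229  0.0047] 0.94
side holder_140 pt [0.537  0.0417 0.0006] 0.8
side holder_140 pt [ 0.5392 -0.014   0.0045] 0.78
side holder_140 ol px 258.0 186.0 ctr 500.3 -49.2 size 278 122 61.8 bgr [106. 104. 102.] 0.81
side holder_140 ol px 255.0 195.0 ctr 497.2 -98.3 size 244 132 68.2 bgr [99. 97. 95.] 0.81
side holder_140 ol px 265.0 200.0 ctr 503.7 -147.3 size 254 128 62.8 bgr [107. 105. 103.] 0.8
side holder_140 ol px 284.0 206.0 ctr 514.6 -203.9 size 254 123 54.3 bgr [111. 109. 106.] 0.66
```

The four steel spanners lie on the rack around px (300-400, 190-240), nearest the holders first: 170, 140, 210, 250. Both loose spanners, at px (251,258) and (177,180), are orange decoys. The holder row is at px (250,155), yawed about 4°. Next is a wrist view over the holders.

```bash
python3 -m crank '[{"spin":-0.124},{"spin":-0.124},{"spin":-0.124},{"tx":-27,"ty":-41,"tz":-5},{"tx":-27,"ty":-41,"tz":-5},{"tx":-27,"ty":-41,"tz":-5},{"tx":-27,"ty":-41,"tz":-5},{"tx":-27,"ty":-41,"tz":-5},{"tx":-27,"ty":-41,"tz":-5},{"tx":-27,"ty":-41,"tz":-5}]'
python3 -m crank '[{"tx":-27,"ty":-41,"tz":-5},{"tx":-27,"ty":-41,"tz":-5},{"tx":-27,"ty":-41,"tz":-5},{"tx":-27,"ty":-41,"tz":-5},{"tx":-27,"ty":-41,"tz":-5},{"tx":-27,"ty":-41,"tz":-5},{"tx":0},{"tx":0}]'
cat >> h.py <<'E'
def wf():
    s=r.get_state(); f=r.grab_frame("wrist")
    T=np.eye(4); T[:3,:3]=R.from_euler("xyz",s["eef_rot"],degrees=True).as_matrix(); T[:3,3]=s["position"]
    f["world_to_cam"]=np.linalg.inv(T@np.array(f["hand_eye"])); return s,f
E
cat > wl.py <<'E'
import sys
from g import *
s,f=wf(); n=sys.argv[1]; cv2.imwrite(f"pics/{n}.png",f["pixels"])
print(s["t"],s["position"].round(4),s["eef_rot"].round(2)); print(np.round(f["hand_eye"],3).tolist(),f["fx"])
for t,z in (("spanner_140",float(sys.argv[2]) if len(sys.argv)>2 else .048),("holder_140",.07)):
    for d in r.spot_point("wrist",t): print(t,"pt",np.round(w(f,d["position"]),4),round(d["p"],2))
    for d in r.outline_of("wrist",t):
        P=ext(f,d["pixels"],z)
        if len(P)<20: continue
        (x,y),(a,b),an=cv2.minAreaRect((P*1000).astype(np.float32))
        vv,uu=np.nonzero(d["pixels"])
        print(t,"px",uu.mean().round(),vv.mean().round(),"ctr",round(x,1),round(y,1),"size",round(a,1),round(b,1),round(an,1),round(d["p"],2))
E
python3 wl.py wr0
```

```text
1.5 [0.1907 0.4891 0.2503] [180.    0.  158.7]
[[-0.0, 0.958, 0.285, 0.073], [1.0, 0.0, -0.0, 0.001], [-0.001, 0.285, -0.958, -0.124], [0.0, 0.0, 0.0, 1.0]] 272.44615850438714validation failed for argument at $[0]...
validation failed for argument at $[0]...
```

View pics/wr0.png

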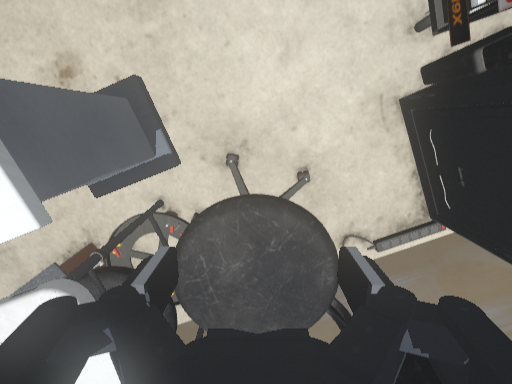

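The picture shows only the floor and chair, because both moves were refused. Every row needs all five keys.

```bash
python3 -m crank '[{"grip":85,"tx":0,"ty":0,"tz":0,"spin":-0.124},{"grip":85,"tx":0,"ty":0,"tz":0,"spin":-0.124},{"grip":85,"tx":0,"ty":0,"tz":0,"spin":-0.124},{"grip":85,"tx":-27,"ty":-41,"tz":-5,"spin":0},{"grip":85,"tx":-27,"ty":-41,"tz":-5,"spin":0},{"grip":85,"tx":-27,"ty":-41,"tz":-5,"spin":0},{"grip":85,"tx":-27,"ty":-41,"tz":-5,"spin":0},{"grip":85,"tx":-27,"ty":-41,"tz":-5,"spin":0},{"grip":85,"tx":-27,"ty":-41,"tz":-5,"spin":0},{"grip":85,"tx":-27,"ty":-41,"tz":-5,"spin":0}]'
python3 -m crank '[{"grip":85,"tx":-27,"ty":-41,"tz":-5,"spin":0},{"grip":85,"tx":-27,"ty":-41,"tz":-5,"spin":0},{"grip":85,"tx":-27,"ty":-41,"tz":-5,"spin":0},{"grip":85,"tx":-27,"ty":-41,"tz":-5,"spin":0},{"grip":85,"tx":-27,"ty":-41,"tz":-5,"spin":0},{"grip":85,"tx":-27,"ty":-41,"tz":-5,"spin":0},{"grip":85,"tx":0,"ty":0,"tz":0,"spin":0},{"grip":85,"tx":0,"ty":0,"tz":0,"spin":0}]'
python3 wl.py wr1
```

```text
t: 2.75
position: [0.3805, 0.2003, 0.2857]
eef_rot: [180.0, 0.0, -180.0]
contact_force: [1.2, 1.1, -0.4]
width: 0.0851
finger_force: 0.0
t: 3.55
position: [0.5421, -0.0446, 0.3148]
eef_rot: [180.0, -0.0, 179.9]
contact_force: [-0.3, 0.4, 0.1]
width: 0.0851
finger_force: 0.0
3.55 [ 0.5421 -0.0446  0.3148] [ 1.7998e+02 -5.0000e-02  1.7991e+02]
[[-0.0, 0.958, 0.286, 0.073], [1.0, 0.0, -0.0, 0.001], [-0.0, 0.286, -0.958, -0.124], [0.0, 0.0, 0.0, 1.0]] 272.44615850438714
spanner_140 pt [ 0.3432 -0.2916  0.0025] 0.95
spanner_140 pt [0.3427 0.0042 0.0046] 0.88
spanner_140 pt [ 0.5386 -0.3003  0.0466] 0.76
spanner_140 pt [ 0.5453 -0.2442  0.0412] 0.72
spanner_140 pt [ 0.552  -0.3596  0.0405] 0.61
spanner_140 pt [ 0.5357 -0.413   0.044 ] 0.58
spanner_140 pt [ 0.5479 -0.3274  0.0009] 0.24
spanner_140 px 44.0 173.0 ctr 551.5 -352.8 size 40.4 204.8 85.8 0.89
spanner_140 px 81.0 169.0 ctr 542.5 -297.3 size 24.4 136.5 87.5 0.75
spanner_140 px 12.0 198.0 ctr 550.1 -395.0 size 48.9 237.7 77.9 0.74
spanner_140 px 79.0 26.0 ctr 358.0 -267.8 size 122.7 19.6 84.2 0.73
spanner_140 px 286.0 31.0 ctr 358.9 -5.1 size 19.9 108.3 42.8 0.65
spanner_140 px 118.0 169.0 ctr 544.1 -244.9 size 27.9 165.9 86.6 0.57
holder_140 pt [0.5394 0.0485 0.0039] 0.92
holder_140 pt [ 0.5452 -0.0681  0.0038] 0.87
holder_140 pt [ 0.547  -0.1216  0.0075] 0.83
holder_140 pt [ 0.5454 -0.008   0.014 ] 0.68
holder_140 px 278.0 165.0 ctr 537.5 -12.9 size 160.3 50.3 3.5 0.94
holder_140 px 242.0 166.0 ctr 536.2 -66.3 size 148.4 49.7 3.4 0.85
holder_140 px 314.0 162.0 ctr 529.8 37.5 size 151.7 58.3 3.0 0.78
```

View pics/wr1.png

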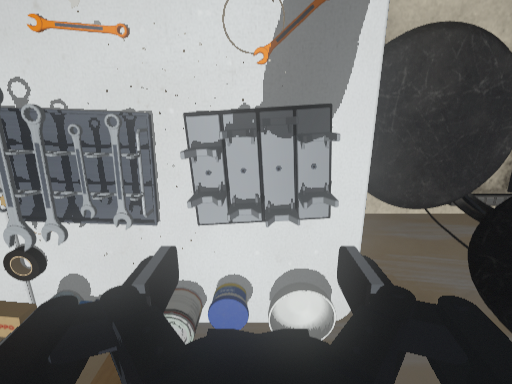

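The holders sit at px x≈205, 243, 278, 314, row 165, and the rack is at the left, px (0-155, 75-245). I need a magnified crop to read the fork spacing.

```bash
python3 - <<'E'
import cv2
i=cv2.imread("pics/wr1.png")[100:235,175:345]
cv2.imwrite("pics/c1.png",cv2.resize(i,None,fx=4.4,fy=4.4,interpolation=cv2.INTER_CUBIC))
E
```

```text
(no output)
```

View pics/c1.png

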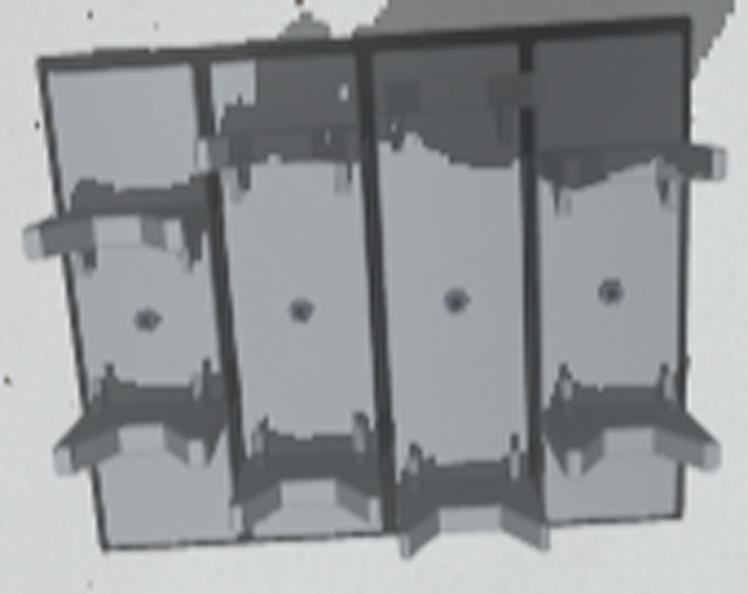

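```bash
python3 - <<'E'
from g import *
# dots in wr1, saved pose
T=np.eye(4);T[:3,:3]=R.from_euler("xyz",[179.98,-.05,179.91],degrees=True).as_matrix();T[:3,3]=[.5421,-.0446,.3148]
f=r.grab_frame("wrist"); W=np.linalg.inv(T@np.array(f["hand_eye"])); Ri=W[:3,:3].T;o=-Ri@W[:3,3]
P=[]
for u,v in [(208.4,172.5),(243.4,170.2),(278.6,168.0),(313.9,165.9)]:
    d=Ri@[(u-f["cx"])/f["fx"],-(v-f["cy"])/f["fy"],-1]; P.append((o+d*(.016-o[2])/d[2])[:2])
P=np.array(P);print(P.round(4),np.linalg.norm(np.diff(P,axis=0),axis=1).round(4)); d=P[3]-P[0]; print("yaw",np.degrees(np.arctan2(-d[0],d[1])))
E
python3 -m crank '[{"grip":85,"tx":0,"ty":-47,"tz":0,"spin":0},{"grip":85,"tx":0,"ty":-47,"tz":0,"spin":0},{"grip":85,"tx":0,"ty":-47,"tz":0,"spin":0},{"grip":85,"tx":0,"ty":-47,"tz":0,"spin":0},{"grip":85,"tx":0,"ty":-47,"tz":0,"spin":0},{"grip":85,"tx":0,"ty":-47,"tz":0,"spin":0},{"grip":85,"tx":0,"ty":0,"tz":0,"spin":0},{"grip":85,"tx":0,"ty":0,"tz":0,"spin":0}]'
python3 wl.py wr2
```

```text
[[ 0.5501 -0.1204]
 [ 0.5466 -0.0653]
 [ 0.5432 -0.0102]
 [ 0.54    0.0449]] [0.0552 0.0553 0.0552]
yaw 3.5042790488935434
t: 4.65
position: [0.5418, -0.3261, 0.315]
eef_rot: [180.0, -0.0, 180.0]
contact_force: [-0.2, 0.5, -0.5]
width: 0.0849
finger_force: 0.0
4.65 [ 0.5418 -0.3261  0.315 ] [ 1.7997e+02 -2.0000e-02  1.7996e+02]
[[-0.0, 0.958, 0.286, 0.073], [1.0, 0.0, -0.0, 0.001], [-0.0, 0.286, -0.958, -0.124], [0.0, 0.0, 0.0, 1.0]] 272.44615850438714
spanner_140 pt [ 0.3452 -0.2912  0.0053] 0.9
spanner_140 pt [ 0.5502 -0.3608  0.0417] 0.89
spanner_140 pt [ 0.5401 -0.2944  0.0451] 0.8
spanner_140 pt [ 0.5465 -0.241   0.0431] 0.7
spanner_140 pt [ 0.5341 -0.4148  0.04  ] 0.66
spanner_140 pt [ 0.549  -0.1244  0.0061] 0.47
spanner_140 px 274.0 172.0 ctr 543.7 -301.0 size 135.2 19.7 0.5 0.97
spanner_140 px 480.0 37.0 ctr 366.6 -42.9 size 18.5 86.8 44.6 0.9
spanner_140 px 198.0 168.0 ctr 541.3 -407.3 size 43.7 243.0 86.0 0.87
spanner_140 px 311.0 171.0 ctr 545.1 -248.7 size 25.5 164.8 88.6 0.58
spanner_140 px 236.0 176.0 ctr 551.4 -354.0 size 35.7 205.8 85.7 0.56
holder_140 pt [ 0.5456 -0.1231  0.0081] 0.97
holder_140 pt [0.5404 0.0486 0.0067] 0.79
holder_140 pt [ 0.5434 -0.0115  0.0089] 0.65
holder_140 pt [ 0.5468 -0.0682  0.0065] 0.58
holder_140 px 462.0 164.0 ctr 537.9 -33.2 size 164.2 89.6 4.9 0.83
holder_140 px 389.0 168.0 ctr 537.2 -134.8 size 148.7 73.8 3.3 0.63
holder_140 px 492.0 166.0 ctr 531.0 -8.6 size 154.4 57.5 14.8 0.59
```

View pics/wr2.png

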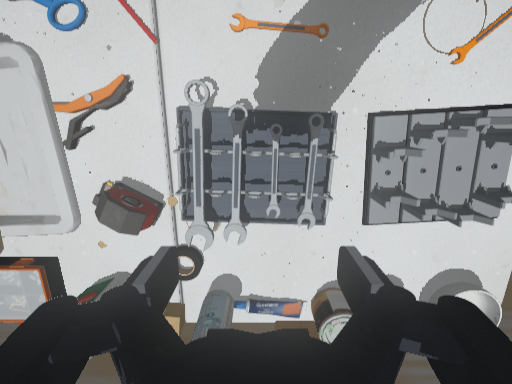

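The rack view shows the 250, 210, 140 and 170 spanners from left to right, at px x≈198, 236, 275, 312. The holder order is 140 at y=-0.12, 210 at -0.065, 250 at -0.01 and 170 at +0.045. Next I fit the shaft lines.

```bash
cat > fit.py <<'E'
from g import *
def run():
    s,f=wf(); res=[]
    for d in r.outline_of("wrist","spanner_140"):
        P=ext(f,d["pixels"],.048)
        if len(P)<50: continue
        (x,y),(a,b),an=cv2.minAreaRect((P*1000).astype(np.float32))
        if max(a,b)<100: continue
        x0,x1=P[:,0].min(),P[:,0].max(); xc=(x0+x1)/2
        Q=P[abs(P[:,0]-xc)<.3*(x1-x0)]
        X=np.round(Q[:,0]/.0016); m=np.array([(Q[X==k,0].mean(),(Q[X==k,1].min()+Q[X==k,1].max())/2,np.ptp(Q[X==k,1])) for k in np.unique(X)])
        k=abs(m[:,1]-np.median(m[:,1]))<.006; c=np.polyfit(m[k,0]-xc,m[k,1],1)
        print("len",round((x1-x0)*1e3),"xc",round(xc,4),"y",round(c[1],4),"yaw",round(np.degrees(c[0]),2),"w",round(np.median(m[:,2])*1e3,1),round(d["p"],2))
run()
E
python3 fit.py
```

```text
len 132 xc 0.5427 y -0.3006 yaw -1.53 w 10.1 0.88
len 247 xc 0.5427 y -0.4111 yaw -2.52 w 15.0 0.85
len 206 xc 0.5524 y -0.3563 yaw -2.51 w 11.6 0.76
len 168 xc 0.546 y -0.248 yaw -2.71 w 10.1 0.72
len 25 xc 0.3559 y -0.2984 yaw 28.55 w 116.5 0.57
```

```bash
python3 -m crank '[{"grip":40,"tx":3,"ty":25,"tz":0,"spin":0.044},{"grip":40,"tx":0,"ty":0,"tz":45,"spin":0},{"grip":40,"tx":0,"ty":0,"tz":45,"spin":0},{"grip":40,"tx":0,"ty":0,"tz":45,"spin":0},{"grip":40,"tx":0,"ty":0,"tz":45,"spin":0},{"grip":40,"tx":0,"ty":0,"tz":30,"spin":0},{"grip":40,"tx":0,"ty":0,"tz":0,"spin":0},{"grip":40,"tx":0,"ty":0,"tz":0,"spin":0}]' 50
python3 wl.py a140
```

```text
t: 5.8
position: [0.5392, -0.3007, 0.1063]
eef_rot: [-180.0, 0.0, 177.5]
contact_force: [-0.5, 0.1, 0.6]
width: 0.0401
finger_force: 0.0
5.8 [ 0.5392 -0.3007  0.1063] [-1.7999e+02  1.0000e-02  1.7751e+02]
[[-0.0, 0.958, 0.286, 0.073], [1.0, 0.0, -0.0, 0.001], [-0.0, 0.286, -0.958, -0.124], [0.0, 0.0, 0.0, 1.0]] 272.44615850438714
spanner_140 pt [ 0.5395 -0.2982  0.0454] 0.95
spanner_140 pt [ 0.5438 -0.2445  0.0435] 0.93
spanner_140 pt [ 0.5501 -0.3567  0.0408] 0.72
spanner_140 pt [ 0.5339 -0.4137  0.044 ] 0.56
spanner_140 px 334.0 177.0 ctr 519.5 -243.5 size 116.8 22.6 0.8 0.98
spanner_140 px 175.0 173.0 ctr 512.0 -357.4 size 28.8 127.3 83.6 0.87
spanner_140 px 256.0 226.0 ctr 543.9 -299.1 size 21.2 136.9 87.7 0.84
spanner_140 px 91.0 159.0 ctr 541.9 -410.3 size 37.5 247.0 88.0 0.83
holder_140 pt [ 0.5476 -0.1228  0.0067] 0.74
holder_140 px 472.0 202.0 ctr 527.6 -161.4 size 128.4 54.1 4.1 0.75
holder_140 px 506.0 245.0 ctr 543.4 -142.7 size 97.7 9.8 12.4 0.62
```

View pics/a140.png

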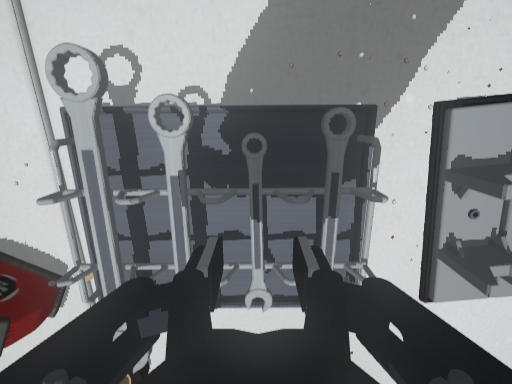

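The 140 is centred between the fingers (shaft px 256, ring (254,145), jaw (258,298)), and its neighbours are clear. Descending to grasp and lift.

```bash
python3 -m crank '[{"grip":40,"tx":0,"ty":0,"tz":30,"spin":0},{"grip":40,"tx":0,"ty":0,"tz":20,"spin":0},{"grip":40,"tx":0,"ty":0,"tz":11,"spin":0},{"grip":40,"tx":0,"ty":0,"tz":0,"spin":0},{"grip":0,"tx":0,"ty":0,"tz":0,"spin":0},{"grip":0,"tx":0,"ty":0,"tz":0,"spin":0},{"grip":0,"tx":0,"ty":0,"tz":0,"spin":0},{"grip":0,"tx":0,"ty":0,"tz":0,"spin":0},{"grip":0,"tx":0,"ty":0,"tz":0,"spin":0},{"grip":0,"tx":0,"ty":0,"tz":0,"spin":0}]' 50
python3 -m crank '[{"grip":0,"tx":0,"ty":0,"tz":0,"spin":0},{"grip":0,"tx":0,"ty":0,"tz":-10,"spin":0},{"grip":0,"tx":0,"ty":0,"tz":-20,"spin":0},{"grip":0,"tx":0,"ty":0,"tz":-30,"spin":0},{"grip":0,"tx":0,"ty":0,"tz":-25,"spin":0},{"grip":0,"tx":0,"ty":0,"tz":0,"spin":0}]'
```

```text
t: 7.05
position: [0.5395, -0.3012, 0.0453]
eef_rot: [-179.9, 0.1, 177.5]
contact_force: [-0.1, 1.2, 7.3]
width: 0.0078
finger_force: 49.0
t: 7.65
position: [0.5402, -0.3017, 0.1333]
eef_rot: [-179.8, 0.3, 177.5]
contact_force: [0.7, 0.3, -0.5]
width: 0.0078
finger_force: 48.9
```

```bash
python3 -m crank '[{"grip":0,"tx":0,"ty":0,"tz":0,"spin":-0.05},{"grip":0,"tx":0,"ty":0,"tz":0,"spin":-0.055},{"grip":0,"tx":-4,"ty":25,"tz":0,"spin":0},{"grip":0,"tx":-4,"ty":40,"tz":0,"spin":0},{"grip":0,"tx":-4,"ty":40,"tz":0,"spin":0},{"grip":0,"tx":-4,"ty":40,"tz":0,"spin":0},{"grip":0,"tx":-3,"ty":34,"tz":0,"spin":0},{"grip":0,"tx":0,"ty":0,"tz":20,"spin":0},{"grip":0,"tx":0,"ty":0,"tz":0,"spin":0},{"grip":0,"tx":0,"ty":0,"tz":0,"spin":0}]'
python3 wl.py b140 .11
```

```text
t: 8.65
position: [0.5467, -0.1212, 0.1094]
eef_rot: [180.0, -0.0, -176.5]
contact_force: [-0.2, 0.3, -0.6]
width: 0.0076
finger_force: 48.9
8.65 [ 0.5467 -0.1212  0.1094] [ 1.7999e+02 -5.0000e-02 -1.7650e+02]
[[-0.0, 0.958, 0.286, 0.072], [1.0, 0.0, -0.0, 0.001], [-0.0, 0.286, -0.958, -0.124], [0.0, 0.0, 0.0, 1.0]] 272.44615850438714
spanner_140 pt [ 0.5437 -0.2434  0.0438] 0.98
spanner_140 pt [ 0.5504 -0.1172  0.1089] 0.84
spanner_140 px 257.0 227.0 ctr 534.9 -121.8 size 106.1 17.2 2.3 0.6
spanner_140 px 82.0 196.0 ctr 522.3 -204.4 size 20.6 112.8 86.1 0.56
spanner_140 px 385.0 5.0 ctr 428.6 -77.0 size 3.6 8.9 11.8 0.45
holder_140 pt [ 0.5478 -0.1227  0.0096] 0.88
holder_140 pt [ 0.5417 -0.0083  0.0097] 0.88
holder_140 pt [0.5363 0.0452 0.0038] 0.71
holder_140 pt [ 0.5443 -0.0688  0.0066] 0.68
holder_140 px 325.0 184.0 ctr 520.4 -72.7 size 115.6 57.7 2.6 0.82
holder_140 px 255.0 165.0 ctr 509.0 -123.4 size 86.4 48.9 2.2 0.71
holder_140 px 456.0 209.0 ctr 528.7 5.6 size 147.8 70.0 18.3 0.63
holder_140 px 395.0 198.0 ctr 537.2 -23.5 size 154.2 73.4 3.4 0.6
```

View pics/b140.png

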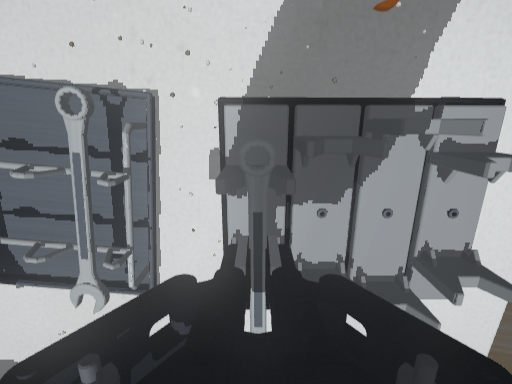

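The spanner hangs aligned over the 140 holder (shaft px 257, fork centre px 255). Lowering it.

```bash
python3 -m crank '[{"grip":0,"tx":-1,"ty":0,"tz":20,"spin":0},{"grip":0,"tx":0,"ty":0,"tz":15,"spin":0},{"grip":0,"tx":0,"ty":0,"tz":10,"spin":0},{"grip":0,"tx":0,"ty":0,"tz":8,"spin":0},{"grip":0,"tx":0,"ty":0,"tz":4,"spin":0},{"grip":0,"tx":0,"ty":0,"tz":0,"spin":0},{"grip":0,"tx":0,"ty":0,"tz":0,"spin":0}]'
```

```text
t: 9.6
position: [0.5481, -0.121, 0.0527]
eef_rot: [-180.0, 0.0, -176.5]
contact_force: [0.0, -0.6, 0.2]
width: 0.0073
finger_force: 48.9
```

```bash
python3 -m crank '[{"grip":0,"tx":0,"ty":0,"tz":1,"spin":0},{"grip":14,"tx":0,"ty":0,"tz":0,"spin":0},{"grip":20,"tx":0,"ty":0,"tz":0,"spin":0},{"grip":36,"tx":0,"ty":0,"tz":0,"spin":0},{"grip":36,"tx":0,"ty":0,"tz":0,"spin":0},{"grip":36,"tx":0,"ty":0,"tz":-15,"spin":0},{"grip":36,"tx":0,"ty":0,"tz":-35,"spin":0},{"grip":36,"tx":0,"ty":0,"tz":-35,"spin":0},{"grip":36,"tx":0,"ty":0,"tz":0,"spin":0},{"grip":36,"tx":0,"ty":0,"tz":0,"spin":0}]'
python3 wl.py c140 .053; python3 fit.py
```

```text
t: 10.6
position: [0.5482, -0.121, 0.1366]
eef_rot: [-180.0, 0.1, -176.5]
contact_force: [0.1, -0.6, 0.6]
width: 0.036
finger_force: 0.0
10.6 [ 0.5482 -0.121   0.1366] [-1.7997e+02  7.0000e-02 -1.7649e+02]
[[-0.0, 0.958, 0.286, 0.072], [1.0, 0.0, -0.0, 0.001], [-0.0, 0.286, -0.958, -0.124], [0.0, 0.0, 0.0, 1.0]] 272.44615850438714
spanner_140 pt [ 0.5478 -0.242   0.0457] 0.96
spanner_140 pt [ 0.5476 -0.1217  0.0513] 0.62
spanner_140 px 102.0 187.0 ctr 544.8 -242.0 size 29.4 165.7 86.0 0.88
spanner_140 px 258.0 211.0 ctr 552.3 -118.4 size 138.8 21.0 2.8 0.74
spanner_140 px 374.0 10.0 ctr 402.8 -53.8 size 11.4 19.7 3.5 0.6
spanner_140 px 4.0 289.0 ctr 635.2 -337.9 size 9.4 33.1 78.3 0.51
holder_140 pt [ 0.5443 -0.0664  0.0047] 0.83
holder_140 pt [0.5384 0.0487 0.0067] 0.76
holder_140 pt [ 0.5484 -0.1238  0.0082] 0.62
holder_140 pt [ 0.5477 -0.2414  0.0443] 0.58
holder_140 px 319.0 178.0 ctr 531.0 -71.3 size 136.5 57.1 3.3 0.98
holder_140 px 256.0 186.0 ctr 532.6 -122.2 size 132.3 49.3 3.5 0.92
holder_140 px 439.0 196.0 ctr 524.6 24.4 size 135.8 82.1 4.8 0.83
holder_140 px 379.0 188.0 ctr 536.7 -22.6 size 152.7 69.8 3.0 0.73
len 171 xc 0.5468 y -0.246 yaw -2.39 w 11.9 0.93
len 141 xc 0.5543 y -0.1194 yaw 3.9 w 8.5 0.84
```

View pics/c140.png

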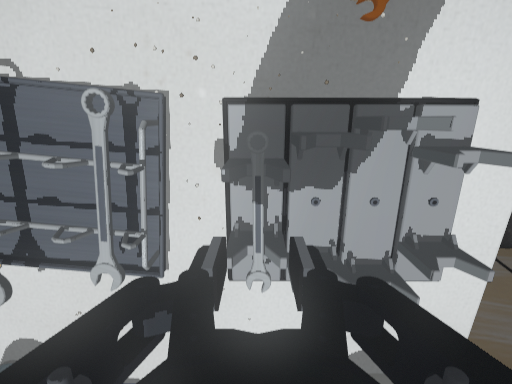

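The 140 sits in its holder (shaft px 258, level, heads outside the forks). Beside the 170 there is a rail at px x≈140, so I check its clearance before descending.

```bash
python3 - <<'E'
import cv2,numpy as np
a=cv2.imread("pics/a140.png")[130:290,310:400]; b=cv2.imread("pics/c140.png")[110:270,80:170]
cv2.imwrite("pics/c2.png",cv2.resize(np.hstack([a,b]),None,fx=3.6,fy=3.6,interpolation=cv2.INTER_CUBIC))
E
```

```text
(no output)
```

View pics/c2.png

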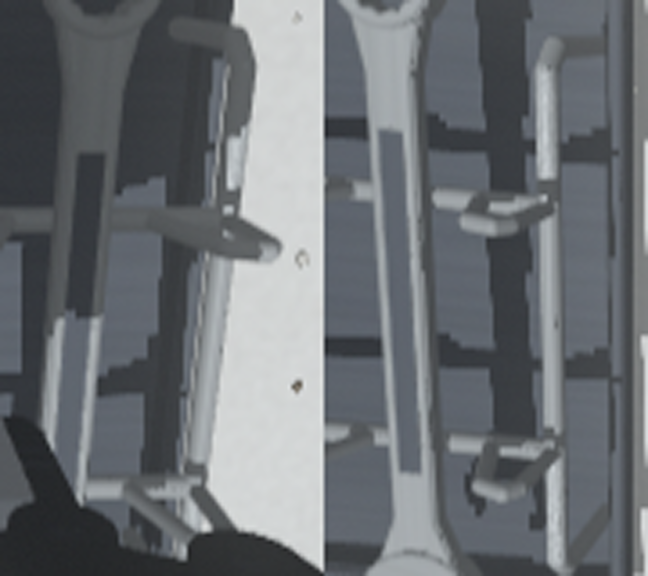

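```bash
python3 - <<'E'
from g import *
f=r.grab_frame("wrist")
def y(p,e,u,v,z):
    T=np.eye(4);T[:3,:3]=R.from_euler("xyz",e,degrees=True).as_matrix();T[:3,3]=p
    T=T@np.array(f["hand_eye"]); d=T[:3,:3]@[(u-f["cx"])/f["fx"],-(v-f["cy"])/f["fy"],-1]; o=T[:3,3]
    return (o+d*(z-o[2])/d[2])[:2].round(4)
A=([.5392,-.3007,.1063],[-179.99,.01,177.51]); C=([.5482,-.121,.1366],[-179.97,.07,-176.49])
for z in (.025,.036,.045,.05): print(z,"rail",y(*A,367,241,z),y(*C,143.1,215.6,z),"shaft170",y(*A,310+70/3.6,130+400/3.6,z),y(*C,80+(408-324)/3.6,215.6,z))
E
```

```text
0.025 rail [ 0.5673 -0.2103] [ 0.5675 -0.224 ] shaft170 [ 0.566  -0.2413] [ 0.5697 -0.2605]
0.036 rail [ 0.5619 -0.2149] [ 0.5632 -0.2193] shaft170 [ 0.5607 -0.2442] [ 0.5653 -0.2541]
0.045 rail [ 0.5575 -0.2187] [ 0.5597 -0.2155] shaft170 [ 0.5564 -0.2466] [ 0.5617 -0.2489]
0.05 rail [ 0.555  -0.2208] [ 0.5577 -0.2134] shaft170 [ 0.5539 -0.248 ] [ 0.5597 -0.2461]
```

```bash
python3 -m crank '[{"grip":20,"tx":0,"ty":0,"tz":0,"spin":0.05},{"grip":20,"tx":0,"ty":0,"tz":0,"spin":0.055},{"grip":20,"tx":-1,"ty":-30,"tz":0,"spin":0},{"grip":20,"tx":0,"ty":-40,"tz":0,"spin":0},{"grip":20,"tx":0,"ty":-40,"tz":0,"spin":0},{"grip":20,"tx":0,"ty":-16,"tz":0,"spin":0},{"grip":20,"tx":0,"ty":0,"tz":20,"spin":0},{"grip":20,"tx":0,"ty":0,"tz":20,"spin":0},{"grip":20,"tx":0,"ty":0,"tz":0,"spin":0},{"grip":20,"tx":0,"ty":0,"tz":0,"spin":0}]'
python3 fit.py; python3 fit.py
```

```text
t: 12.0
position: [0.5433, -0.2465, 0.0965]
eef_rot: [180.0, -0.0, 177.5]
contact_force: [0.4, 0.8, 0.2]
width: 0.0199
finger_force: 0.0
len 152 xc 0.524 y -0.3539 yaw -2.51 w 15.1 0.85
len 217 xc 0.5381 y -0.4091 yaw -4.39 w 19.9 0.85
len 144 xc 0.5554 y -0.1169 yaw 3.9 w 11.0 0.84
len 168 xc 0.545 y -0.2473 yaw -2.74 w 9.8 0.63
len 169 xc 0.5457 y -0.2474 yaw -2.85 w 10.2 0.77
len 153 xc 0.5256 y -0.3539 yaw -2.71 w 14.6 0.72
len 143 xc 0.5555 y -0.117 yaw 3.67 w 11.2 0.61
len 220 xc 0.5377 y -0.4092 yaw -4.6 w 19.5 0.56
```

```bash
python3 -m crank '[{"grip":20,"tx":1,"ty":-0.5,"tz":25,"spin":0},{"grip":20,"tx":0,"ty":0,"tz":15,"spin":0},{"grip":20,"tx":0,"ty":0,"tz":8,"spin":0},{"grip":20,"tx":0,"ty":0,"tz":3,"spin":0},{"grip":20,"tx":0,"ty":0,"tz":0,"spin":0},{"grip":0,"tx":0,"ty":0,"tz":0,"spin":0},{"grip":0,"tx":0,"ty":0,"tz":0,"spin":0},{"grip":0,"tx":0,"ty":0,"tz":0,"spin":0},{"grip":0,"tx":0,"ty":0,"tz":0,"spin":0}]' 50
python3 -m crank '[{"grip":0,"tx":0,"ty":0,"tz":-10,"spin":0},{"grip":0,"tx":0,"ty":0,"tz":-20,"spin":0},{"grip":0,"tx":0,"ty":0,"tz":-30,"spin":0},{"grip":0,"tx":0,"ty":0,"tz":-30,"spin":0},{"grip":0,"tx":0,"ty":0,"tz":0,"spin":-0.05},{"grip":0,"tx":0,"ty":0,"tz":0,"spin":-0.055},{"grip":0,"tx":0,"ty":0,"tz":0,"spin":0}]'
```

```text
t: 13.1
position: [0.5428, -0.2475, 0.046]
eef_rot: [-180.0, 0.1, 177.5]
contact_force: [-0.5, 1.0, 6.4]
width: 0.0091
finger_force: 49.2
t: 13.8
position: [0.5423, -0.2473, 0.136]
eef_rot: [-180.0, 0.0, -176.4]
contact_force: [0.1, 0.4, -0.6]
width: 0.0092
finger_force: 48.9
```

```bash
python3 -m crank '[{"grip":0,"tx":-2,"ty":27,"tz":0,"spin":0},{"grip":0,"tx":-2,"ty":45,"tz":0,"spin":0},{"grip":0,"tx":-2,"ty":45,"tz":0,"spin":0},{"grip":0,"tx":-2,"ty":45,"tz":0,"spin":0},{"grip":0,"tx":-2,"ty":45,"tz":0,"spin":0},{"grip":0,"tx":-2,"ty":45,"tz":0,"spin":0},{"grip":0,"tx":-3,"ty":40,"tz":0,"spin":0},{"grip":0,"tx":0,"ty":0,"tz":25,"spin":0},{"grip":0,"tx":0,"ty":0,"tz":0,"spin":0},{"grip":0,"tx":0,"ty":0,"tz":0,"spin":0}]'
python3 wl.py b170 .11 | grep -v "pt.*-0.*0.04"
```

```text
t: 14.8
position: [0.5392, 0.0448, 0.1105]
eef_rot: [-180.0, -0.1, -176.6]
contact_force: [1.2, -0.2, -1.1]
width: 0.0088
finger_force: 49.0
14.8 [0.5392 0.0448 0.1105] [-1.8000e+02 -6.0000e-02 -1.7656e+02]
[[-0.0, 0.958, 0.286, 0.072], [1.0, 0.0, -0.0, 0.001], [-0.0, 0.286, -0.958, -0.124], [0.0, 0.0, 0.0, 1.0]] 272.44615850438714
spanner_140 pt [ 0.5505 -0.1201  0.0516] 0.79
spanner_140 pt [0.5394 0.0494 0.1069] 0.66
spanner_140 px 258.0 207.0 ctr 519.3 44.0 size 123.2 20.7 2.1 0.72
spanner_140 px 27.0 219.0 ctr 525.8 -65.8 size 95.4 17.8 0.6 0.6
holder_140 pt [ 0.5435 -0.0116  0.0131] 0.77
holder_140 pt [0.538  0.0482 0.0067] 0.63
holder_140 pt [ 0.5466 -0.1216  0.005 ] 0.62
holder_140 pt [ 0.5445 -0.0685  0.0075] 0.6
holder_140 px 185.0 182.0 ctr 537.6 -5.3 size 157.1 58.7 4.6 0.94
holder_140 px 55.0 198.0 ctr 527.3 -84.2 size 66.3 132.8 78.4 0.84
holder_140 px 252.0 168.0 ctr 501.4 41.3 size 88.6 49.5 3.4 0.8
holder_140 px 116.0 199.0 ctr 534.9 -54.8 size 145.2 73.2 3.4 0.64
```

View pics/b170.png

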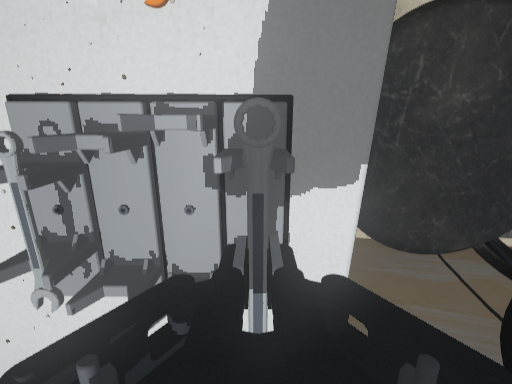

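```bash
python3 - <<'E'
from g import *
s,f=wf(); print(f["cx"])
for t in ("holder_140","spanner_140"):
  for d in r.outline_of("wrist",t):
    m=d["pixels"]; v,u=np.nonzero(m)
    if abs(u.mean()-255)<20:
        for row in range(110,200,6):
            k=u[v==row]
            if len(k): print(t,row,k.min(),k.max(),(k.min()+k.max())/2)
g=cv2.cvtColor(f["pixels"],cv2.COLOR_BGR2GRAY)
for row in (156,160,164,168): print(row,g[row,196:304:2].tolist())
E
```

```text
257.48926055754094
holder_140 110 223 287 255.0
holder_140 116 223 287 255.0
holder_140 122 223 287 255.0
holder_140 128 223 286 254.5
holder_140 134 224 286 255.0
holder_140 140 224 286 255.0
holder_140 146 224 286 255.0
holder_140 152 218 290 254.0
holder_140 158 214 295 254.5
holder_140 164 214 294 254.0
holder_140 170 214 293 253.5
holder_140 176 225 285 255.0
holder_140 182 225 285 255.0
holder_140 188 225 284 254.5
holder_140 194 226 284 255.0
spanner_140 110 235 279 257.0
spanner_140 116 233 281 257.0
spanner_140 122 233 282 257.5
spanner_140 128 233 281 257.0
spanner_140 134 236 279 257.5
spanner_140 140 240 275 257.5
spanner_140 146 242 274 258.0
spanner_140 152 243 273 258.0
spanner_140 158 244 272 258.0
spanner_140 164 245 270 257.5
spanner_140 170 247 269 258.0
spanner_140 176 247 268 257.5
spanner_140 182 247 268 257.5
spanner_140 188 247 268 257.5
spanner_140 194 247 268 257.5
156 [163, 163, 164, 163, 91, 91, 91, 90, 89, 95, 112, 110, 110, 84, 91, 92, 96, 98, 101, 77, 76, 76, 76, 75, 86, 90, 92, 90, 92, 93, 94, 94, 93, 93, 94, 94, 91, 86, 76, 74, 74, 75, 74, 75, 76, 76, 78, 78, 78, 89, 123, 123, 123, 123]
160 [163, 163, 163, 163, 90, 91, 89, 89, 89, 130, 171, 172, 171, 94, 103, 102, 102, 102, 78, 77, 77, 76, 77, 75, 83, 86, 92, 90, 91, 91, 94, 95, 92, 93, 94, 94, 92, 86, 74, 75, 74, 75, 75, 76, 75, 76, 83, 83, 84, 79, 123, 124, 124, 123]
164 [162, 163, 163, 163, 91, 90, 90, 89, 90, 115, 171, 172, 171, 94, 103, 102, 102, 102, 77, 75, 76, 75, 75, 74, 83, 86, 91, 89, 91, 92, 93, 94, 93, 93, 95, 94, 87, 80, 74, 75, 74, 75, 76, 76, 76, 76, 84, 84, 84, 80, 121, 124, 125, 124]
168 [163, 163, 162, 162, 91, 90, 90, 90, 89, 116, 172, 171, 171, 95, 102, 102, 102, 101, 75, 73, 82, 84, 87, 87, 86, 85, 89, 90, 91, 92, 93, 93, 93, 92, 94, 94, 88, 84, 80, 78, 74, 75, 75, 76, 77, 76, 84, 84, 85, 77, 123, 122, 125, 125]
```

The 170's shaft at px 257.5 is about 1.5 mm off the fork centre at px 255. I correct that, then lower and release.

```bash
python3 -m crank '[{"grip":0,"tx":0,"ty":-1.5,"tz":0,"spin":0},{"grip":0,"tx":0,"ty":0,"tz":20,"spin":0},{"grip":0,"tx":0,"ty":0,"tz":15,"spin":0},{"grip":0,"tx":0,"ty":0,"tz":12,"spin":0},{"grip":0,"tx":0,"ty":0,"tz":7,"spin":0},{"grip":0,"tx":0,"ty":0,"tz":3,"spin":0},{"grip":0,"tx":0,"ty":0,"tz":0,"spin":0},{"grip":0,"tx":0,"ty":0,"tz":0,"spin":0}]'
```

```text
t: 16.0
position: [0.5399, 0.0435, 0.0538]
eef_rot: [-180.0, 0.0, -176.5]
contact_force: [-0.8, 0.6, -0.4]
width: 0.0092
finger_force: 49.0
```

```bash
python3 -m crank '[{"grip":0,"tx":0,"ty":0,"tz":1,"spin":0},{"grip":0,"tx":0,"ty":0,"tz":0,"spin":0},{"grip":15,"tx":0,"ty":0,"tz":0,"spin":0},{"grip":22,"tx":0,"ty":0,"tz":0,"spin":0},{"grip":36,"tx":0,"ty":0,"tz":0,"spin":0},{"grip":36,"tx":0,"ty":0,"tz":0,"spin":0},{"grip":36,"tx":0,"ty":0,"tz":-15,"spin":0},{"grip":36,"tx":0,"ty":0,"tz":-35,"spin":0},{"grip":36,"tx":0,"ty":0,"tz":-35,"spin":0},{"grip":36,"tx":0,"ty":0,"tz":0,"spin":0}]'
python3 wl.py c170 .053 | grep spanner
```

```text
t: 17.0
position: [0.5415, 0.0435, 0.1412]
eef_rot: [-180.0, 0.4, -176.5]
contact_force: [0.8, -0.0, -0.8]
width: 0.036
finger_force: 0.0
spanner_140 pt [0.5401 0.0467 0.0508] 0.93
spanner_140 pt [ 0.5472 -0.119   0.05  ] 0.55
spanner_140 px 258.0 205.0 ctr 543.1 45.6 size 170.9 28.9 2.5 0.76
spanner_140 px 173.0 8.0 ctr 402.2 -21.6 size 9.2 14.7 3.5 0.66
spanner_140 px 57.0 202.0 ctr 552.7 -116.8 size 137.8 25.7 2.7 0.59
```

```bash
python3 -m crank '[{"grip":36,"tx":0,"ty":0,"tz":0,"spin":0.05},{"grip":36,"tx":0,"ty":0,"tz":0,"spin":0.055},{"grip":36,"tx":1,"ty":-40,"tz":0,"spin":0},{"grip":36,"tx":1,"ty":-45,"tz":0,"spin":0},{"grip":36,"tx":1,"ty":-45,"tz":0,"spin":0},{"grip":36,"tx":1,"ty":-45,"tz":0,"spin":0},{"grip":36,"tx":1,"ty":-45,"tz":0,"spin":0},{"grip":36,"tx":1,"ty":-45,"tz":0,"spin":0},{"grip":36,"tx":1,"ty":-45,"tz":0,"spin":0},{"grip":36,"tx":1,"ty":-45,"tz":0,"spin":0}]'; python3 -m crank '[{"grip":24,"tx":0,"ty":-45,"tz":0,"spin":0},{"grip":24,"tx":0,"ty":0,"tz":0,"spin":0},{"grip":24,"tx":0,"ty":0,"tz":0,"spin":0}]'
python3 fit.py; python3 fit.py;python3 wl.py a210|grep pt
```

```text
t: 18.25
position: [0.5152, -0.3123, 0.1362]
eef_rot: [179.9, -0.1, 177.5]
contact_force: [1.1, 0.1, -0.8]
width: 0.0361
finger_force: 0.0
t: 18.55
position: [0.5134, -0.3562, 0.1359]
eef_rot: [179.9, -0.1, 177.4]
contact_force: [0.0, 0.4, 0.7]
width: 0.024
finger_force: 0.0
len 187 xc 0.5422 y -0.3559 yaw -2.94 w 11.7 0.78
len 156 xc 0.4965 y -0.4091 yaw -2.61 w 16.5 0.65
len 8 xc 0.3685 y -0.2636 yaw 241.69 w 9.0 0.5
len 185 xc 0.542 y -0.356 yaw -2.65 w 10.8 0.95
len 8 xc 0.3687 y -0.2615 yaw 223.39 w 7.4 0.73
len 158 xc 0.4974 y -0.4091 yaw -2.66 w 16.0 0.68
spanner_140 pt [ 0.5332 -0.4152  0.041 ] 0.86
spanner_140 pt [ 0.5553 -0.3562  0.042 ] 0.7
holder_140 pt [ 0.5487 -0.1233  0.0082] 0.64
```

```bash
python3 -m crank '[{"grip":28,"tx":-18,"ty":1,"tz":0,"spin":0},{"grip":28,"tx":-18,"ty":0.5,"tz":0,"spin":0},{"grip":28,"tx":0,"ty":0,"tz":30,"spin":0},{"grip":28,"tx":0,"ty":0,"tz":0,"spin":0},{"grip":28,"tx":0,"ty":0,"tz":0,"spin":0}]'
python3 fit.py; python3 fit.py
```

```text
t: 19.5
position: [0.5497, -0.3554, 0.1074]
eef_rot: [180.0, -0.1, 177.5]
contact_force: [-0.5, -0.3, 1.1]
width: 0.0279
finger_force: 0.0
len 196 xc 0.5464 y -0.3561 yaw -2.78 w 11.7 0.9
len 244 xc 0.5399 y -0.4111 yaw -2.81 w 16.2 0.71
len 197 xc 0.5474 y -0.3562 yaw -2.68 w 11.7 0.79
len 244 xc 0.5399 y -0.4112 yaw -2.85 w 16.1 0.67
```

```bash
python3 -m crank '[{"grip":28,"tx":1,"ty":-0.8,"tz":30,"spin":0},{"grip":28,"tx":0,"ty":0,"tz":20,"spin":0},{"grip":28,"tx":0,"ty":0,"tz":9,"spin":0},{"grip":28,"tx":0,"ty":0,"tz":3,"spin":0},{"grip":28,"tx":0,"ty":0,"tz":0,"spin":0},{"grip":0,"tx":0,"ty":0,"tz":0,"spin":0},{"grip":0,"tx":0,"ty":0,"tz":0,"spin":0},{"grip":0,"tx":0,"ty":0,"tz":0,"spin":0},{"grip":0,"tx":0,"ty":0,"tz":0,"spin":0},{"grip":0,"tx":0,"ty":0,"tz":0,"spin":0}]' 70
python3 -m crank '[{"grip":0,"tx":0,"ty":0,"tz":-8,"spin":0},{"grip":0,"tx":0,"ty":0,"tz":-18,"spin":0},{"grip":0,"tx":0,"ty":0,"tz":-30,"spin":0},{"grip":0,"tx":0,"ty":0,"tz":-34,"spin":0},{"grip":0,"tx":0,"ty":0,"tz":0,"spin":-0.05},{"grip":0,"tx":0,"ty":0,"tz":0,"spin":-0.055},{"grip":0,"tx":0,"ty":0,"tz":0,"spin":0}]'
```

```text
t: 20.7
position: [0.5496, -0.357, 0.0464]
eef_rot: [-179.9, 0.1, 177.5]
contact_force: [-0.8, -0.2, 7.0]
width: 0.0111
finger_force: 68.4
t: 21.4
position: [0.549, -0.3565, 0.1359]
eef_rot: [-180.0, 0.0, -176.4]
contact_force: [1.2, 1.1, -1.8]
width: 0.0107
finger_force: 68.4
```

```bash
python3 -m crank '[{"grip":0,"tx":-2,"ty":30,"tz":0,"spin":0},{"grip":0,"tx":-2,"ty":45,"tz":0,"spin":0},{"grip":0,"tx":-2,"ty":45,"tz":0,"spin":0},{"grip":0,"tx":-2,"ty":45,"tz":0,"spin":0},{"grip":0,"tx":-2,"ty":45,"tz":0,"spin":0},{"grip":0,"tx":-2,"ty":45,"tz":0,"spin":0},{"grip":0,"tx":-2,"ty":34,"tz":0,"spin":0},{"grip":0,"tx":0,"ty":0,"tz":25,"spin":0},{"grip":0,"tx":0,"ty":0,"tz":0,"spin":0},{"grip":0,"tx":0,"ty":0,"tz":0,"spin":0}]'
cat > al.py <<'E'
from g import *
for i in range(2):
  s,f=wf(); print(s["position"].round(4))
  for t in ("holder_140","spanner_140"):
   for d in r.outline_of("wrist",t):
    m=d["pixels"]; v,u=np.nonzero(m)
    if abs(u.mean()-255)<25: print(t,[(row,u[v==row].min(),u[v==row].max()) for row in range(80,200,12) if (v==row).any()],round(d["p"],2))
  for t in ("holder_140","spanner_140"):
   for d in r.spot_point("wrist",t): print(t,w(f,d["position"]).round(4),round(d["p"],2))
cv2.imwrite("pics/al.png",f["pixels"])
E
python3 al.py
```

```text
t: 22.4
position: [0.5451, -0.0674, 0.1105]
eef_rot: [180.0, -0.1, -176.6]
contact_force: [0.8, -0.8, -1.2]
width: 0.0109
finger_force: 68.5
[ 0.5451 -0.0674  0.1105]
holder_140 [(104, np.int64(225), np.int64(290)), (116, np.int64(226), np.int64(289)), (128, np.int64(226), np.int64(289)), (140, np.int64(216), np.int64(299)), (152, np.int64(216), np.int64(298)), (164, np.int64(227), np.int64(288)), (176, np.int64(227), np.int64(287)), (188, np.int64(228), np.int64(287))] 0.93
spanner_140 [(80, np.int64(225), np.int64(290)), (92, np.int64(227), np.int64(289)), (104, np.int64(234), np.int64(282)), (116, np.int64(238), np.int64(278)), (128, np.int64(241), np.int64(274)), (140, np.int64(244), np.int64(271)), (152, np.int64(244), np.int64(271)), (164, np.int64(244), np.int64(271)), (176, np.int64(245), np.int64(271)), (188, np.int64(244), np.int64(271))] 0.75
holder_140 [ 0.5425 -0.0093  0.0102] 0.91
holder_140 [ 0.5448 -0.0689  0.008 ] 0.66
holder_140 [0.5351 0.0465 0.0023] 0.61
holder_140 [ 0.5494 -0.1237  0.0083] 0.6
spanner_140 [0.542  0.0511 0.0495] 0.97
spanner_140 [ 0.5478 -0.066   
[... 287 characters left out ...]
(228), np.int64(289)), (188, np.int64(228), np.int64(288))] 0.79
spanner_140 [(80, np.int64(225), np.int64(290)), (92, np.int64(227), np.int64(288)), (104, np.int64(234), np.int64(281)), (116, np.int64(238), np.int64(278)), (128, np.int64(242), np.int64(274)), (140, np.int64(245), np.int64(271)), (152, np.int64(244), np.int64(271)), (164, np.int64(244), np.int64(271)), (176, np.int64(245), np.int64(271)), (188, np.int64(245), np.int64(271))] 0.81
holder_140 [ 0.5437 -0.0668  0.0054] 0.93
holder_140 [ 0.5483 -0.1247  0.0052] 0.7
holder_140 [ 0.5445 -0.0087  0.0117] 0.7
spanner_140 [ 0.5489 -0.118   0.0521] 0.93
spanner_140 [0.5403 0.0491 0.0498] 0.77
spanner_140 [ 0.5492 -0.0677  0.1053] 0.67
```

View pics/al.png

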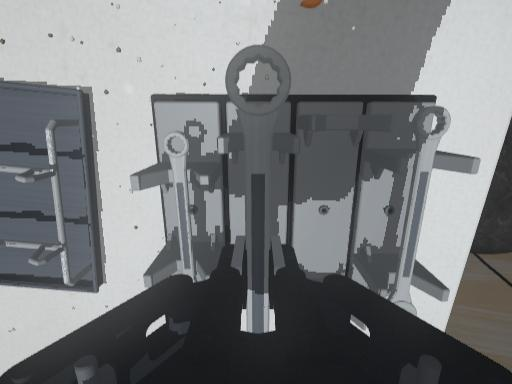

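The 210 is centred over its holder (shaft and fork both at px 258), and the 140 and 170 are seated. Lowering.

```bash
python3 -m crank '[{"grip":0,"tx":1,"ty":0,"tz":20,"spin":0},{"grip":0,"tx":0,"ty":0,"tz":15,"spin":0},{"grip":0,"tx":0,"ty":0,"tz":12,"spin":0},{"grip":0,"tx":0,"ty":0,"tz":7,"spin":0},{"grip":0,"tx":0,"ty":0,"tz":3,"spin":0},{"grip":0,"tx":0,"ty":0,"tz":0,"spin":0},{"grip":0,"tx":0,"ty":0,"tz":0,"spin":0}]'
```

```text
t: 23.6
position: [0.5446, -0.0673, 0.0537]
eef_rot: [-180.0, 0.0, -176.5]
contact_force: [0.1, -0.1, -1.3]
width: 0.0111
finger_force: 68.6
```

```bash
python3 -m crank '[{"grip":0,"tx":0,"ty":0,"tz":1,"spin":0},{"grip":0,"tx":0,"ty":0,"tz":0,"spin":0},{"grip":17,"tx":0,"ty":0,"tz":0,"spin":0},{"grip":24,"tx":0,"ty":0,"tz":0,"spin":0},{"grip":36,"tx":0,"ty":0,"tz":0,"spin":0},{"grip":36,"tx":0,"ty":0,"tz":0,"spin":0},{"grip":36,"tx":0,"ty":0,"tz":-15,"spin":0},{"grip":36,"tx":0,"ty":0,"tz":-35,"spin":0},{"grip":36,"tx":0,"ty":0,"tz":-35,"spin":0},{"grip":36,"tx":0,"ty":0,"tz":0,"spin":0}]'
python3 wl.py c210 .053 | grep spanner
```

```text
t: 24.6
position: [0.5462, -0.0678, 0.1413]
eef_rot: [-179.9, 0.3, -176.5]
contact_force: [0.2, 0.4, -1.4]
width: 0.0363
finger_force: 0.0
spanner_140 pt [ 0.5448 -0.0681  0.0451] 0.85
spanner_140 pt [0.5393 0.0505 0.0503] 0.7
spanner_140 pt [ 0.552  -0.1185  0.05  ] 0.66
spanner_140 px 192.0 186.0 ctr 537.4 -122.2 size 106.8 16.9 1.1 0.96
spanner_140 px 259.0 198.0 ctr 547.9 -64.3 size 210.1 35.1 2.4 0.78
spanner_140 px 396.0 189.0 ctr 536.0 45.5 size 155.5 24.9 4.6 0.62
spanner_140 px 308.0 10.0 ctr 402.3 -43.5 size 11.0 19.3 3.5 0.56
```

```bash
python3 -m crank '[{"grip":24,"tx":0,"ty":0,"tz":0,"spin":0.05},{"grip":24,"tx":0,"ty":0,"tz":0,"spin":0.055},{"grip":24,"tx":-1,"ty":-34,"tz":0,"spin":0},{"grip":24,"tx":-1,"ty":-45,"tz":0,"spin":0},{"grip":24,"tx":-1,"ty":-45,"tz":0,"spin":0},{"grip":24,"tx":-1,"ty":-45,"tz":0,"spin":0},{"grip":24,"tx":-1,"ty":-45,"tz":0,"spin":0},{"grip":24,"tx":-1,"ty":-45,"tz":0,"spin":0},{"grip":24,"tx":-1,"ty":-45,"tz":0,"spin":0},{"grip":24,"tx":0,"ty":-40,"tz":0,"spin":0}]'; python3 -m crank '[{"grip":24,"tx":0,"ty":0,"tz":30,"spin":0},{"grip":24,"tx":0,"ty":0,"tz":0,"spin":0},{"grip":24,"tx":0,"ty":0,"tz":0,"spin":0}]'
python3 fit.py; python3 fit.py;python3 wl.py a250|grep pt
```

```text
t: 25.85
position: [0.5356, -0.4132, 0.1359]
eef_rot: [179.9, -0.1, 177.5]
contact_force: [1.4, -0.5, -1.1]
width: 0.0239
finger_force: 0.0
t: 26.15
position: [0.5358, -0.4103, 0.1066]
eef_rot: [179.9, -0.1, 177.5]
contact_force: [0.1, -0.5, 0.2]
width: 0.024
finger_force: 0.0
len 213 xc 0.5248 y -0.4107 yaw -2.63 w 14.7 0.8
len 215 xc 0.5254 y -0.4107 yaw -2.73 w 14.2 0.62
spanner_140 pt [ 0.5357 -0.4142  0.0439] 0.72
```

```bash
python3 -m crank '[{"grip":24,"tx":0,"ty":-0.5,"tz":30,"spin":0},{"grip":24,"tx":0,"ty":0,"tz":18,"spin":0},{"grip":24,"tx":0,"ty":0,"tz":9,"spin":0},{"grip":24,"tx":0,"ty":0,"tz":3,"spin":0},{"grip":24,"tx":0,"ty":0,"tz":0,"spin":0},{"grip":0,"tx":0,"ty":0,"tz":0,"spin":0},{"grip":0,"tx":0,"ty":0,"tz":0,"spin":0},{"grip":0,"tx":0,"ty":0,"tz":0,"spin":0},{"grip":0,"tx":0,"ty":0,"tz":0,"spin":0},{"grip":0,"tx":0,"ty":0,"tz":0,"spin":0}]' 90
python3 -m crank '[{"grip":0,"tx":0,"ty":0,"tz":-8,"spin":0},{"grip":0,"tx":0,"ty":0,"tz":-18,"spin":0},{"grip":0,"tx":0,"ty":0,"tz":-30,"spin":0},{"grip":0,"tx":0,"ty":0,"tz":-34,"spin":0},{"grip":0,"tx":0,"ty":0,"tz":0,"spin":-0.05},{"grip":0,"tx":0,"ty":0,"tz":0,"spin":-0.055},{"grip":0,"tx":0,"ty":0,"tz":0,"spin":0}]'
```

```text
t: 27.6
position: [0.5367, -0.4121, 0.0483]
eef_rot: [-179.9, 0.1, 177.5]
contact_force: [-0.4, 0.3, 6.3]
width: 0.0131
finger_force: 88.2
t: 28.3
position: [0.5362, -0.4117, 0.1378]
eef_rot: [-180.0, 0.0, -176.4]
contact_force: [-0.3, -0.1, -2.4]
width: 0.013
finger_force: 88.1
```

```bash
python3 -m crank '[{"grip":0,"tx":-3,"ty":30,"tz":0,"spin":0},{"grip":0,"tx":-3,"ty":45,"tz":0,"spin":0},{"grip":0,"tx":-3,"ty":45,"tz":0,"spin":0},{"grip":0,"tx":-3,"ty":45,"tz":0,"spin":0},{"grip":0,"tx":-3,"ty":45,"tz":0,"spin":0},{"grip":0,"tx":-3,"ty":45,"tz":0,"spin":0},{"grip":0,"tx":-3,"ty":45,"tz":0,"spin":0},{"grip":0,"tx":-3,"ty":45,"tz":0,"spin":0},{"grip":0,"tx":-4,"ty":35,"tz":0,"spin":0},{"grip":0,"tx":-3,"ty":20,"tz":0,"spin":0}]'; python3 -m crank '[{"grip":0,"tx":0,"ty":0,"tz":22,"spin":0},{"grip":0,"tx":0,"ty":0,"tz":0,"spin":0},{"grip":0,"tx":0,"ty":0,"tz":0,"spin":0}]'
python3 al.py
```

```text
t: 29.3
position: [0.5422, -0.008, 0.1375]
eef_rot: [180.0, -0.0, -176.5]
contact_force: [-0.3, -0.0, -1.9]
width: 0.0126
finger_force: 88.3
t: 29.6
position: [0.5424, -0.0108, 0.1155]
eef_rot: [180.0, -0.1, -176.6]
contact_force: [-0.3, -0.1, -2.2]
width: 0.0129
finger_force: 88.2
[ 0.5424 -0.0108  0.1155]
holder_140 [(104, np.int64(224), np.int64(287)), (116, np.int64(213), np.int64(296)), (128, np.int64(214), np.int64(294)), (140, np.int64(225), np.int64(286)), (152, np.int64(225), np.int64(284)), (164, np.int64(226), np.int64(284)), (176, np.int64(226), np.int64(284)), (188, np.int64(226), np.int64(284))] 0.97
spanner_140 [(80, np.int64(230), np.int64(285)), (92, np.int64(234), np.int64(281)), (104, np.int64(238), np.int64(277)), (116, np.int64(240), np.int64(274)), (128, np.int64(240), np.int64(274)), (140, np.int64(241), np.int64(274)), (152, np.int64(241), np.int64(274)), (164, np.int64(241), np.int64(274)), (176, np.int64(242), np.int64(273)), (188, np.int64(242), np.int64(273))] 0.71
holder_140 [ 0.5488 -0.1255  0.0069] 0.89
holder_140 [ 0.5474 -0.0692  0.0046] 0.75
holder_1
[... 562 characters left out ...]
.int64(231), np.int64(284)), (92, np.int64(233), np.int64(282)), (104, np.int64(238), np.int64(277)), (116, np.int64(241), np.int64(274)), (128, np.int64(241), np.int64(273)), (140, np.int64(241), np.int64(274)), (152, np.int64(241), np.int64(273)), (164, np.int64(241), np.int64(274)), (176, np.int64(242), np.int64(273)), (188, np.int64(242), np.int64(273))] 0.74
holder_140 [0.5381 0.0495 0.0057] 0.85
holder_140 [ 0.5505 -0.1235  0.0055] 0.72
holder_140 [ 0.5444 -0.0686  0.0041] 0.68
spanner_140 [0.5431 0.0503 0.0516] 0.96
spanner_140 [ 0.5479 -0.0678  0.0441] 0.85
spanner_140 [ 0.5393 -0.0167  0.1104] 0.66
spanner_140 [ 0.5514 -0.1149  0.0536] 0.57
spanner_140 [ 0.5459 -0.1217  0.0073] 0.45
```

```bash
python3 -m crank '[{"grip":0,"tx":0,"ty":-1.3,"tz":10,"spin":0},{"grip":0,"tx":0,"ty":0,"tz":18,"spin":0},{"grip":0,"tx":0,"ty":0,"tz":12,"spin":0},{"grip":0,"tx":0,"ty":0,"tz":10,"spin":0},{"grip":0,"tx":0,"ty":0,"tz":6,"spin":0},{"grip":0,"tx":0,"ty":0,"tz":4,"spin":0},{"grip":0,"tx":0,"ty":0,"tz":0,"spin":0},{"grip":0,"tx":0,"ty":0,"tz":0,"spin":0}]'
```

```text
t: 30.9
position: [0.543, -0.0119, 0.0556]
eef_rot: [-180.0, 0.0, -176.5]
contact_force: [0.5, -0.2, -1.4]
width: 0.0131
finger_force: 88.3
```

```bash
python3 -m crank '[{"grip":0,"tx":0,"ty":0,"tz":1,"spin":0},{"grip":0,"tx":0,"ty":0,"tz":0,"spin":0},{"grip":19,"tx":0,"ty":0,"tz":0,"spin":0},{"grip":26,"tx":0,"ty":0,"tz":0,"spin":0},{"grip":36,"tx":0,"ty":0,"tz":0,"spin":0},{"grip":36,"tx":0,"ty":0,"tz":0,"spin":0},{"grip":36,"tx":0,"ty":0,"tz":-15,"spin":0},{"grip":36,"tx":0,"ty":0,"tz":-35,"spin":0},{"grip":36,"tx":0,"ty":0,"tz":-45,"spin":0},{"grip":36,"tx":0,"ty":0,"tz":-45,"spin":0}]'
python3 -m crank '[{"grip":36,"tx":0,"ty":-30,"tz":-45,"spin":0},{"grip":36,"tx":10,"ty":0,"tz":-45,"spin":0},{"grip":36,"tx":0,"ty":0,"tz":0,"spin":0},{"grip":36,"tx":0,"ty":0,"tz":0,"spin":0}]'
python3 wl.py fin .053; python3 - <<'E'
from h import *
ims=[]
for c in ("scene","side"):
    f=r.grab_frame(c)
    for d in r.spot_point(c,"spanner_140"): print(c,w(f,d["position"]).round(4),round(d["p"],2))
    ims.append(f["pixels"][110:200,190:315] if c=="scene" else f["pixels"][160:250,200:325])
i=cv2.imread("pics/fin.png")[75:255,130:380]
top=cv2.resize(np.hstack(ims),(800,288),interpolation=cv2.INTER_CUBIC)
bot=cv2.resize(i,(433,312),interpolation=cv2.INTER_CUBIC)
cv2.imwrite("pics/fin2.png",np.vstack([top,np.hstack([bot,np.zeros((312,367,3),np.uint8)])]))
E
```

```text
t: 31.9
position: [0.5423, -0.0118, 0.1958]
eef_rot: [180.0, -0.0, -176.5]
contact_force: [0.7, -0.7, -0.1]
width: 0.0361
finger_force: 0.0
t: 32.3
position: [0.5348, -0.0403, 0.2815]
eef_rot: [-180.0, 0.1, -176.5]
contact_force: [-0.1, 0.3, -0.5]
width: 0.0364
finger_force: 0.0
32.3 [ 0.5348 -0.0403  0.2815] [-1.7997e+02  1.0000e-01 -1.7651e+02]
[[-0.0, 0.958, 0.286, 0.072], [1.0, 0.0, -0.0, 0.001], [-0.0, 0.286, -0.958, -0.124], [0.0, 0.0, 0.0, 1.0]] 272.44615850438714
spanner_140 pt [ 0.541  -0.0145  0.0504] 0.91
spanner_140 pt [0.5408 0.0493 0.0497] 0.83
spanner_140 pt [ 0.5462 -0.0656  0.0472] 0.81
spanner_140 pt [0.3451 0.0088 0.0035] 0.81
spanner_140 pt [ 3.405e-01 -2.900e-01  1.000e-04] 0.72
spanner_140 pt [ 0.5492 -0.1138  0.0477] 0.6
spanner_140 px 279.0 182.0 ctr 549.4 -12.7 size 247.7 38.0 3.4 0.91
spanner_140 px 237.0 180.0 ctr 547.7 -65.5 size 208.5 34.2 3.0 0.81
spanner_140 px 68.0 10.0 ctr 359.7 -264.1 size 123.5 15.7 86.4 0.8
spanner_140 px 321.0 183.0 ctr 543.7 44.1 size 171.8 28.5 4.3 0.7
spanner_140 px 294.0 31.0 ctr 360.9 -6.5 size 18.3 106.8 42.5 0.58
spanner_14
[... 193 characters left out ...]
lder_140 pt [ 0.5442 -0.0658  0.0081] 0.59
holder_140 px 200.0 170.0 ctr 537.3 -117.2 size 146.5 58.3 3.3 0.97
holder_140 px 238.0 173.0 ctr 534.3 -67.0 size 146.5 49.3 3.3 0.93
holder_140 px 275.0 176.0 ctr 537.1 -13.0 size 158.1 50.3 2.7 0.73
holder_140 px 313.0 173.0 ctr 527.5 37.4 size 147.6 59.1 3.1 0.66
scene [ 0.5485 -0.014   0.0502] 0.79
scene [ 0.3486 -0.294   0.0034] 0.78
scene [0.3456 0.0031 0.0005] 0.78
scene [0.5445 0.0433 0.0484] 0.73
scene [ 0.5397 -0.0671  0.0522] 0.56
scene [ 0.5511 -0.1223  0.0507] 0.49
side [ 0.5444 -0.0072  0.0442] 0.71
side [ 0.5496 -0.1214  0.0394] 0.64
side [0.3439 0.0045 0.0017] 0.62
side [ 0.5394 -0.0685  0.0456] 0.52
side [0.5371 0.0395 0.0475] 0.47
```

View pics/fin2.png

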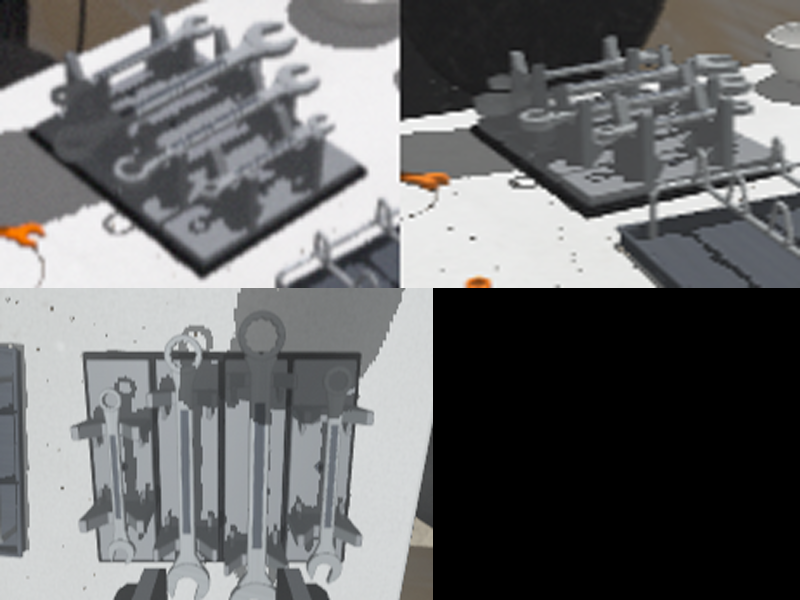

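All four spanners are seated level in their notches with the heads outside the forks, and the gripper is clear of everything. Handing in.

```bash
python3 -c "
from bench import r
print(r.close_job())"
```

```text
the job is handed in; nothing more can be done
None
```

I laid all four spanners in their matching holders, released them and handed in the job at about 33 s of the 86 s allowed; the final pictures show them level and seated, but the hand-in returned no verdict.

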